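# Load the gel tray into the gel viewer

## Robot

A 6-joint arm with a two-finger parallel gripper is mounted at the origin on a cart in front of the work surface, level with it; the furniture and walls round the work are solid. World frame = base frame: x ahead of the robot, y to its left, z up, the work surface at z = 0. Lengths are in m, angles in rad, forces in N, time in s.
With the tool pointing down it reaches from about 0.225 to 0.875 m from the base axis. Payload 3.4 kg.
Tool frame: the origin (TCP) lies between the finger pads; the fingertips stand 11 mm ahead of it and the grasp point (between the pads) lies 8 mm behind it; z points along the fingers, y is the line along which they close (so a half turn about z gives the same grasp; the last joint's range is limited). The gripper opens to 85 mm and grips with 20 to 120 N. Pads are 22 mm wide; open, the fingers measure 114 mm over their backs; the gripper's body (76 mm by 85 mm) begins 54 mm behind the grasp point. The pads swing forward as they close: fully open they stand 13 mm farther back than shut.
Start: joints at [-1.28, 0.276, 1.505, -0, 1.361, -0.121], TCP at [0.23, -0.527, 0.242] pointing down, gripper open.
Joint ranges: [-2.89, 2.89], [-0.75, 2.08], [0.22, 2.7], [-1.18, 4.32], [0.11, 2.71], [-2.7, 2.7]. Speed limits (rad/s): [2.57, 2.57, 3.14, 3.14, 3.14, 3.14].

## Interface

Orientations are given as a unit quaternion [w, x, y, z].
In Python, from rig import sensors, eyes, manip gives the robot as it stands.
- The arm moves only by the tool drive_tool, never from a script. Its argument "deltas" is a list of rows, each an object with "linear": the shift along the world's x, y, z in mm, a list of three; "twist": the turn about the world's z in degrees; "claw": the opening, from 0 (shut) to 1 (fully open). In form: [{"linear": [tx, ty, tz], "twist": twist, "claw": claw}, ...]. A call has 1 to 12 rows; each row is the pose to reach, as a shift and turn from the pose commanded when the call began; what a row does not reach only later rows make up. A row lasts 1/12 s, in which the tool goes at most 41.7 mm and 7.16 degrees, less where a joint would pass 70% of its speed; a pose out of reach is approached as far as the arm can. A call with a gripper value outside its range is refused whole. The fingers move at their own pace and stop on an object; "squeeze" is the grip in N (left out, the last holds). Time passes only in rows, so rows that repeat a pose let the fingers close. It gives the time, the measured TCP pose, the force, the opening and the grip force at its end, in the units of the state.
- sensors.get_state(): the state, without advancing time (a new reading comes with each control period).
- eyes.get_image(name): name is "scene" or "top" or "wrist"; returns the picture (384x512x3 uint8, red, green, blue); there is no depth.
- eyes.camera_model(name): a dict with "intrinsics" (3x3 intrinsics, pixels), "R" (3x3) and "t" (3): a world point X has camera coordinates R X + t. Camera axes: x right, y down, z forward; pixel columns grow to the right and rows downward; lengths in m; the calibration is good to about 2 mm. A picture is of the moment at which its call begins: read the wrist's pose just before it. camera_model takes no time and is no camera call; for the wrist camera it gives the pose at the moment of the call.
- manip.sign_off(): hands the job in; it is judged then, once.
The state is a dict: "clock": time; "qpos": joint angles; "qd": joint speeds; "effort": joint torques, N m; "position": TCP position; "ee_rot": TCP orientation; "contact_force": force on the tool from outside, world axes, zero at the start; "moment": the same for the moment, N m; "width": finger opening in m; "gripper_force": force on a finger pad.
Only numpy, scipy, OpenCV 4.12 (cv2) and the standard library are available. Lean on these libraries where they do the work, as an engineer would, in place of code of your own. Each camera call takes 0.05 s, during which the arm holds its last target. There are 200 camera calls.

## Task

Put the gel under the viewer for inspection: slide the gel tray along the viewer's loading deck into its bay until it is fully home against the stop, without lifting or tipping it, and then swing the visor down until it is fully shut in front of the tray. Leave the things standing round the viewer where they are.

Things in the scene. Friction and masses are not known exactly. Their poses are not given: they have to be found in the camera images.
- gel_tray: Clear tray with a gel, 122 mm long (its x), 82 wide, 20 high, 0.1 to 0.17 kg, too wide to grip; lies on the viewer's deck before the bay, up to 15 mm off centre and 0.15 rad askew. Origin: centre of underside. Floor 3 mm thick; only the short ends (x = +-61 mm) have upright rims, 3 x 82 mm, 20 high. Spread fingers square on the near rim push it steadily, even up to 20 degrees sideways.
- viewer: Low white gel viewer fixed on the bench, 345 mm long (x), 160 wide, 71 high. Origin: centre of its footprint on the bench; x points along the open deck into the bay. The deck is level, 36 mm high, from x = -172 to +7 mm, and runs on as the bay's floor; side lips 6 mm high, 146 apart. Two guides 14 mm high narrow from 113 mm apart at x = -22 to 87 at x = +10.
- bay_mouth (a point): Point on the deck, mid-width, at the foot of the bay's mouth: viewer frame [7, 0, 36] mm, axes as the viewer's. From here the bay's side walls (85 mm apart: 1.5 mm play each side of the tray) slope up at 45 degrees to the roof edge, 37 mm farther in. The roof, an amber window, is 30 mm over the floor (underside) and its top is 71 mm over the bench.
- bay_home (a point): Point on the bay floor where the tray's origin lies when it is fully home against the rear stop: viewer frame [101.5, 0, 36] mm, axes as the viewer's. The tray's near rim then stands 61 mm before this point, 4 mm in front of the roof edge, so an upright finger can push it all the way.
- visor (a joint): Angle (rad) of the visor, a grey flap 150 mm wide, 52 long, 3 thick, hinged at the roof edge. 0 = shut, sloping 45 degrees down to the deck before the tray; 0.79 = level forwards; 2.36 = upright; 3.68 = folded back over the roof. Starts at 3.45 to 3.65. A stiff hinge keeps it where it is left (about 0.5 N at its free edge moves it). It cannot shut if the tray sticks out over 13 mm.
- visor_hinge (a point): Middle of the visor's hinge axis, which runs along the viewer's y on the roof edge: viewer frame [44.5, 0, 73] mm, axes as the viewer's. Steel barrels 63 to 79 mm to either side of it rise to 78 mm over the bench.
- bench_timer: White bench timer, 66 x 66 x 19 mm, loose beside the viewer; leave alone. Origin: centre of its underside.
- tape_roll: Roll of tape, 74 mm across, 18 mm high, loose beside the viewer; leave alone. Origin: centre of its underside.
- dye_bottle: Small capped bottle, 42 mm across, 84 mm high, loose beside the viewer; leave alone. Origin: centre of its underside.
- stain_pot: Pot with a black lid, 95 mm across, 126 mm high, loose beside the viewer; leave alone. Origin: centre of its underside.
- visor_edge (a point): Middle of the visor's free edge, which is rolled outwards into a bead 6 mm thick, 150 mm wide; the point lies on the bead's tip, 52 mm from the hinge axis. With the visor folded back the edge is 46 to 50 mm behind the hinge and its underside 10 to 20 mm above the roof; a fingertip set down close behind it, just over the roof, can push it up and over, rising with its arc, then press it shut from above.

How it is judged:
On the way, in this order (a step that is already met when the one before it is completed fails the run):
1. the tray is fully home in the bay (within 6 mm of the stop) while the visor is still up (x of gel_tray in the frame of bay_home above -0.006 m and distance between gel_tray and bay_home below 0.008 m and angle between the x axis of gel_tray and the x axis of viewer, either way round below 0.06 rad and value of joint visor above 1.5 rad), for 0.2 s.
2. the visor is shut in front of the tray (value of joint visor below 0.08 rad and distance between gel_tray and bay_home below 0.008 m), for 0.2 s.
At the end, for the whole second after the job is handed in: the tray lies flat in the bay within 6 mm of the rear stop and square to it (0.06 rad), at rest, and the visor is shut to within 0.08 rad (all of step 2 and x of gel_tray in the frame of bay_home above -0.006 m and angle between the x axis of gel_tray and the x axis of viewer, either way round below 0.06 rad and angle between gel_tray's own z axis and vertical below 0.05 rad and linear speed of gel_tray below 0.02 m/s); the robot touches nothing.
It fails at once if the tray is lifted more than 10 mm off the deck, or drops off it (height (world z) of gel_tray above 0.046 m or height (world z) of gel_tray below 0.026 m).
It fails at once if the tray is tipped by more than 0.2 rad (angle between gel_tray's own z axis and vertical above 0.2 rad).
It fails at once if something standing round the viewer is moved by more than 20 mm (distance of any of bench_timer, tape_roll, dye_bottle, stain_pot from where it was at the start of the episode above 0.02 m).
It also fails if it takes over 59 s, if anything falls off the work surface, if the arm or the gripper's body presses on something with over 40 N, if the wrist force passes 120 N, or if a joint passes its speed limit or range.

## Working session

There is one attempt and no reset: what is moved stays moved. The work goes in short steps, Python scripts to look and compute and a tool call to move; the robot and the scene stay as the last step left them, time stands still between calls to the robot, and variables do not carry over. Pictures are saved under pics/ and viewed, at most 10 in all, crops included, and the job is handed in when it is done.

Besides the shell and the picture viewer there is one more tool, called after "Emit:" as name([rows], argument=value, ...), one row to a line, values as JSON. drive_tool: Moves the arm, as the interface text tells. Its arguments: {"type":"object","properties":{"deltas":{"type":"array","items":{"type":"object","properties":{"linear":{"type":"array","items":{"type":"number"}},"twist":{"type":"number"},"claw":{"type":"number"}}}},"squeeze":{"type":"number"}},"required":["deltas"]}

```bash
mkdir -p pics; python3 - <<'E'
from rig import sensors, eyes
import cv2
s=sensors.get_state();print(s['clock'],s['position'],s['ee_rot'],s['width'])
for n in ("scene","top"):
    m=eyes.camera_model(n);print(n,m)
    cv2.imwrite(f"pics/{n}0.png",eyes.get_image(n)[:,:,::-1])
E
```

```text
0.0 [ 0.22998327 -0.52644117  0.24144049] [-9.12258165e-04  9.78878149e-01  2.04442489e-01 -8.08330546e-05] 0.08511752866501753
scene {'intrinsics': array([[484.06858798,   0.        , 253.54533238],
       [  0.        , 484.06858798, 186.05668749],
       [  0.        ,   0.        ,   1.        ]]), 'R': array([[-0.80934274, -0.58718941,  0.01315021],
       [-0.44954761,  0.60490695, -0.65726291],
       [ 0.37798317, -0.53786261, -0.75354664]]), 't': array([0.49887991, 0.28115796, 0.87548115])}
top {'intrinsics': array([[368.6771799 ,   0.        , 249.07474494],
       [  0.        , 368.6771799 , 196.48500832],
       [  0.        ,   0.        ,   1.        ]]), 'R': array([[-0.00492243, -0.99946354, -0.03237908],
       [-0.99760481,  0.00714219, -0.06880134],
       [ 0.06899568,  0.03196286, -0.99710479]]), 't': array([0.05653509, 0.61888024, 0.87116064])}
```

View pics/top0.png

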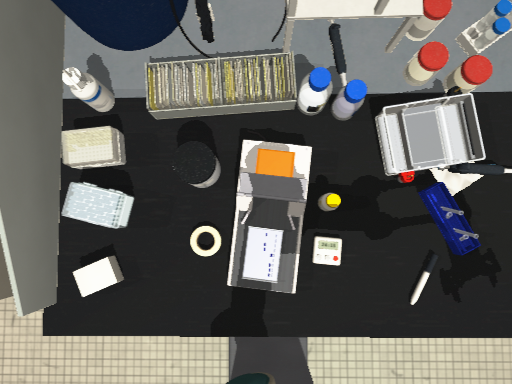

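View pics/scene0.png

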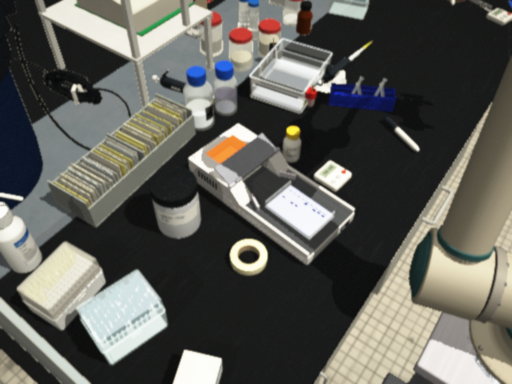

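The top view shows the viewer around (270,215), with its bay at the top (world +x), the tray near (263,253), timer (327,250), bottle (330,202), tape (206,240) and pot (197,163). I'll enlarge it for corners.

```bash
python3 - <<'E'
import cv2
a=cv2.imread("pics/top0.png")[130:300,220:322]
b=cv2.imread("pics/scene0.png")[115:265,180:360]
cv2.imwrite("pics/c1.png",cv2.resize(a,None,fx=3.5,fy=3.5,interpolation=cv2.INTER_CUBIC))
cv2.imwrite("pics/c2.png",cv2.resize(b,None,fx=4,fy=4,interpolation=cv2.INTER_CUBIC))
E
```

```text
(no output)
```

View pics/c1.png

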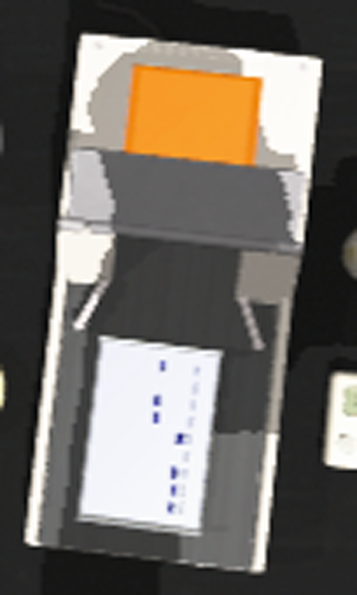

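View pics/c2.png

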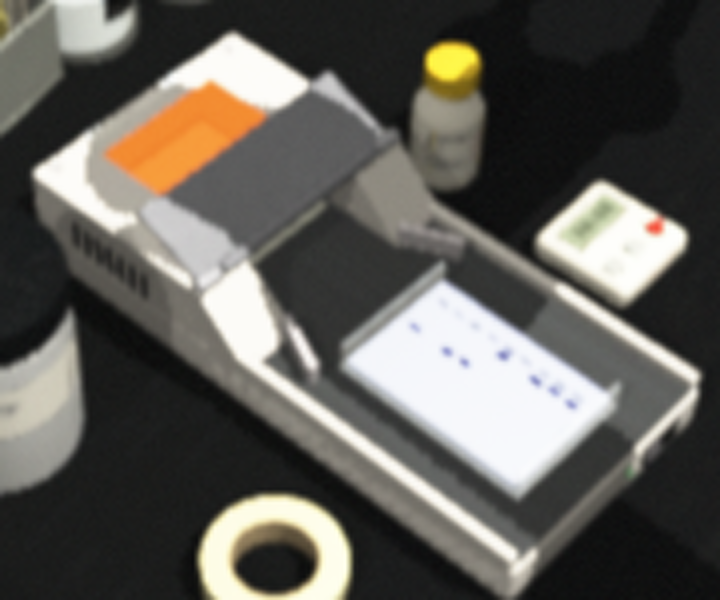

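The crop shows the viewer corners at about (80,35), (322,60), (25,545), (262,572), the hinge line from (58,222) to (302,245), and the tray at (100,337), (221,350), (201,533), (79,520). Next I cast rays through them.

```bash
cat > h.py <<'E'
import numpy as np
from rig import eyes,sensors
def ray(n,uv,z,m=None):
    m=m or eyes.camera_model(n); R,t=m['R'],m['t']; c=-R.T@t
    d=R.T@np.linalg.inv(m['intrinsics'])@np.array([uv[0],uv[1],1.])
    return c+d*(z-c[2])/d[2]
E
python3 - <<'E'
from h import *
def T(x,y,z): return ray('top',((x+.5)/3.5-.5+220,(y+.5)/3.5-.5+130),z)
def S(x,y,z): return ray('scene',((x+.5)/4-.5+180,(y+.5)/4-.5+115),z)
np.set_printoptions(precision=4,suppress=True)
P=dict(nl=T(25,545,.042),nr=T(262,572,.042),fl=T(80,35,.071),fr=T(322,60,.071),hl=T(58,222,.075),hr=T(302,245,.075))
for k,v in P.items(): print(k,v)
n=(P['nl']+P['nr'])/2; f=(P['fl']+P['fr'])/2; d=(f-n)[:2]; L=np.hypot(*d); yaw=np.arctan2(d[1],d[0])
w=P['nl']-P['nr']; print('L',L,'yaw',yaw,'yaw from widths',[np.arctan2(-(P[a]-P[b])[0],(P[a]-P[b])[1]) for a,b in('nl nr'.split(),'fl fr'.split(),'hl hr'.split())],[np.linalg.norm(P[a]-P[b]) for a,b in('nl nr'.split(),'fl fr'.split())])
C=(n+f)/2; print('centre top',C)
print('scene nl',S(512,565,.042),'nr',S(697,378,.042),'fl',S(37,175,.071),'fr',S(232,35,.071))
for z in(.04,.045):
    c=np.array([T(*p,z) for p in((100,337),(221,350),(201,533),(79,520))]); 
    e=(c[0]+c[1]-c[2]-c[3])/2; print('tray',c.mean(0),np.hypot(*e[:2]),np.arctan2(e[1],e[0]),np.linalg.norm(c[0]-c[1]))
    c=np.array([S(*p,z) for p in((345,365),(440,283),(612,405),(517,497))]); 
    e=(c[2]+c[3]-c[0]-c[1])/-2; print('trayS',c.mean(0),np.hypot(*e[:2]),np.arctan2(e[1],e[0]),np.linalg.norm(c[0]-c[1]))
s=sensors.get_state();print(s['position'],s['clock'])
E
```

```text
nl [0.4102 0.1053 0.042 ]
nr [ 0.3926 -0.0521  0.042 ]
fl [0.7479 0.0658 0.071 ]
fr [ 0.7294 -0.0933  0.071 ]
hl [0.6236 0.0805 0.075 ]
hr [ 0.6075 -0.0778  0.075 ]
L 0.3396295277748291 yaw -0.11896075007327282 yaw from widths [np.float64(-0.11104356360920072), np.float64(-0.11630161719646936), np.float64(-0.1015277360250589)] [np.float64(0.1583331381804098), np.float64(0.16017104192249276)]
centre top [0.57   0.0064 0.0565]
scene nl [0.4086 0.1086 0.042 ] nr [ 0.3914 -0.0481  0.042 ] fl [0.7462 0.0659 0.071 ] fr [ 0.7299 -0.0907  0.071 ]
tray [0.4829 0.0212 0.04  ] 0.12254290864747626 -0.1197805996487117 0.08187058987366377
trayS [0.4826 0.0233 0.04  ] 0.11924109861083065 -0.1485857587926674 0.0787396607041918
tray [0.4833 0.0213 0.045 ] 0.12184109844934636 -0.1197805996487117 0.08140171235529557
trayS [0.4808 0.0269 0.045 ] 0.11849392730524458 -0.14858575879266722 0.0782462736440662
[ 0.23   -0.5265  0.2415] 0.1
```

Emit:
drive_tool([
  {"linear":[42,138,0],"twist":-8,"claw":0.4},
  {"linear":[86,279,-45],"twist":-15,"claw":0.4},
  {"linear":[172,557,-90],"twist":-30.5,"claw":0.4},
  {"linear":[172,557,-90],"twist":-30.5,"claw":0.4},
  {"linear":[172,557,-90],"twist":-30.5,"claw":0.4},
  {"linear":[172,557,-90],"twist":-30.5,"claw":0.4},
  {"linear":[172,557,-90],"twist":-30.5,"claw":0.4},
  {"linear":[172,557,-90],"twist":-30.5,"claw":0.4},
  {"linear":[172,557,-90],"twist":-30.5,"claw":0.4},
  {"linear":[172,557,-90],"twist":-30.5,"claw":0.4},
  {"linear":[172,557,-90],"twist":-30.5,"claw":0.4},
  {"linear":[172,557,-90],"twist":-30.5,"claw":0.4},
])

```text
clock: 1.1
position: [0.3755, -0.0537, 0.1669]
ee_rot: [0.0, 0.998, -0.06, 0.0]
contact_force: [0.5, -0.7, 0.1]
width: 0.0344
gripper_force: 0.0
```

Emit:
drive_tool([
  {"linear":[13,42,-20],"claw":0.4},
  {"linear":[26,84,-60],"claw":0.4},
  {"linear":[26,84,-70],"claw":0.4},
  {"linear":[26,84,-80],"claw":0.4},
  {"linear":[26,84,-80],"claw":0.4},
])

```text
$.deltas[0]: bad value
```

```bash
python3 - <<'E'
from h import *
import cv2
s=sensors.get_state();print(s['clock'],s['position'],s['ee_rot'],s['contact_force'],s['width'])
a=eyes.get_image('scene')[:,:,::-1];cv2.imwrite('pics/s1f.png',a)
b=eyes.get_image('wrist')[:,:,::-1]
cv2.imwrite('pics/s1.png',np.hstack([cv2.resize(a[110:290,180:360],(400,400),interpolation=cv2.INTER_CUBIC),cv2.resize(b,(400,300)).repeat(1,0) if 0 else cv2.copyMakeBorder(cv2.resize(b,(400,300)),0,100,0,0,0)]))
E
```

```text
1.1 [ 0.37550502 -0.05365173  0.16687405] [ 1.10766419e-04  9.98170854e-01 -6.04557308e-02  1.93866662e-04] [ 0.54541566 -0.71650557  0.10674142] 0.03440803130512537
```

View pics/s1.png

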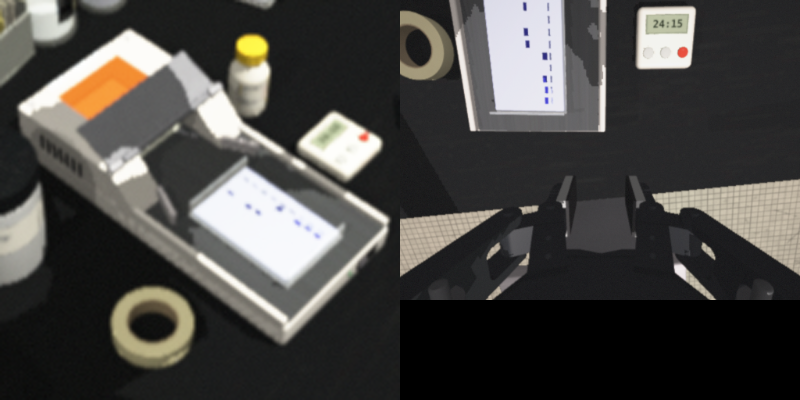

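The move was refused because every row needs a twist. The wrist view shows the tray's near rim at (530,112), the deck's end at (535,130), and the fingertips just short of them.

Emit:
drive_tool([
  {"linear":[13,42,-20],"twist":0,"claw":0.4},
  {"linear":[26,84,-60],"twist":0,"claw":0.4},
  {"linear":[26,84,-70],"twist":0,"claw":0.4},
  {"linear":[26,84,-80],"twist":0,"claw":0.4},
  {"linear":[26,84,-80],"twist":0,"claw":0.4},
])

```text
clock: 1.62
position: [0.3996, 0.0287, 0.0849]
ee_rot: [0.0, 0.998, -0.059, -0.003]
contact_force: [-0.4, 0.1, 0.3]
width: 0.0345
gripper_force: 0.0
```

```bash
python3 - <<'E'
from h import *
import cv2
s=sensors.get_state();print(s['clock'],s['position'],s['ee_rot'],s['contact_force'],s['width'])
m=eyes.camera_model('wrist')
a=eyes.get_image('scene')[:,:,::-1];cv2.imwrite('pics/s2f.png',a)
b=eyes.get_image('wrist')[:,:,::-1]
cv2.imwrite('pics/s2.png',np.hstack([cv2.resize(a[110:290,180:360],(400,400),interpolation=cv2.INTER_CUBIC),cv2.copyMakeBorder(cv2.resize(b,(400,300)),0,100,0,0,0)]))
E
```

```text
1.6167 [0.39958635 0.02873937 0.08486466] [ 7.50632670e-05  9.98234466e-01 -5.93131520e-02 -3.14551600e-03] [-0.40181389  0.10582965  0.32916033] 0.03445269718977877
```

View pics/s2.png

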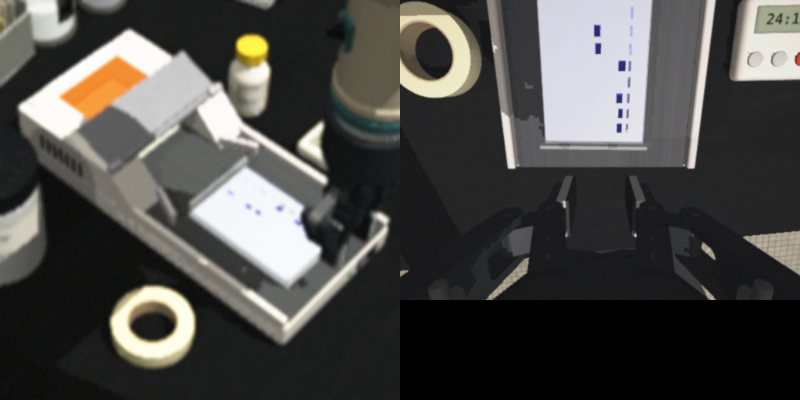

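The wrist view shows the fingers 600±35 px wide, centred ahead of the rim (540,147)-(647,149), with the deck corners at (510,168) and (693,168). I'll check these numerically.

```bash
python3 - <<'E'
from h import *
np.set_printoptions(precision=4,suppress=True)
m=eyes.camera_model('wrist')
f=lambda x,y,z: ray('',((x-400)*1.28,y*1.28),z,m)
C=np.array([.570,.0072]);y=-.116
R=np.array([[np.cos(y),np.sin(y)],[-np.sin(y),np.cos(y)]])
for n,p in dict(rl=(540,147,.056),rr=(647,149,.056),dl=(510,168,.042),dr=(693,168,.042)).items():
    q=f(*p);print(n,q,R@(q[:2]-C))
s=sensors.get_state();print('tcp',R@(s['position'][:2]-C))
E
```

```text
rl [0.4315 0.0711 0.056 ] [-0.145   0.0475]
rr [ 0.42   -0.0096  0.056 ] [-0.147 -0.034]
dl [0.4129 0.1045 0.042 ] [-0.1673  0.0784]
dr [ 0.394  -0.0499  0.042 ] [-0.1682 -0.0771]
tcp [-0.1697  0.0009]
```

Emit:
drive_tool([
  {"linear":[0,3,-20],"twist":0,"claw":0.4},
  {"linear":[0,3,-28],"twist":0,"claw":0.4},
  {"linear":[0,3,-31],"twist":0,"claw":0.4},
  {"linear":[0,3,-31],"twist":0,"claw":0.4},
  {"linear":[0,3,-31],"twist":0,"claw":0.4},
])

```text
clock: 2.13
position: [0.4021, 0.0308, 0.0567]
ee_rot: [0.0, 0.998, -0.061, 0.0]
contact_force: [0.6, 0.3, 0.8]
width: 0.0336
gripper_force: 0.0
```

```bash
python3 - <<'E'
from h import *
import cv2
a=eyes.get_image('scene')[:,:,::-1]
b=eyes.get_image('wrist')[:,:,::-1]
cv2.imwrite('pics/s3.png',np.hstack([cv2.resize(a[170:260,280:370],(450,450),interpolation=cv2.INTER_CUBIC),cv2.copyMakeBorder(cv2.resize(b[100:],(350,194)),0,256,0,0,0)]))
E
```

```text
(no output)
```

View pics/s3.png

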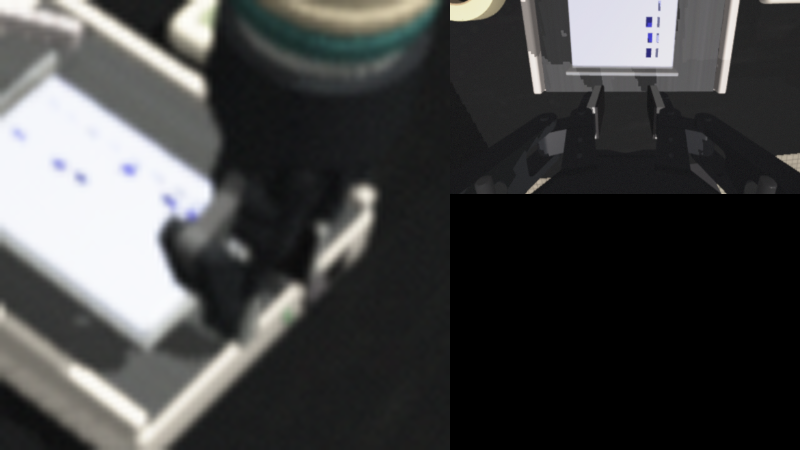

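The fingers are just above the deck in front of the rim, and clear of the lips. Next I lower a little and start to push.

Emit:
drive_tool([
  {"linear":[0,0,-3],"twist":0,"claw":0.4},
  {"linear":[4,-0.5,-4],"twist":0,"claw":0.4},
  {"linear":[10,-1.3,-4],"twist":0,"claw":0.4},
  {"linear":[15,-2,-4],"twist":0,"claw":0.4},
  {"linear":[20,-2.7,-4],"twist":0,"claw":0.4},
  {"linear":[26,-3.5,-4],"twist":0,"claw":0.4},
  {"linear":[32,-4.3,-4],"twist":0,"claw":0.4},
  {"linear":[38,-5.1,-4],"twist":0,"claw":0.4},
  {"linear":[44,-5.9,-4],"twist":0,"claw":0.4},
  {"linear":[50,-6.7,-4],"twist":0,"claw":0.4},
  {"linear":[56,-7.5,-4],"twist":0,"claw":0.4},
  {"linear":[62,-8.3,-4],"twist":0,"claw":0.4},
])

```text
clock: 3.23
position: [0.4474, 0.0243, 0.0501]
ee_rot: [-0.0, 0.998, -0.06, -0.018]
contact_force: [-32.5, 0.1, 22.7]
width: 0.0341
gripper_force: 17.1
```

Force is higher than expected, so I look before going on.

```bash
python3 - <<'E'
from h import *
import cv2
s=sensors.get_state();print(s['clock'],s['position'],s['contact_force'],s['moment'])
a=eyes.get_image('scene')[:,:,::-1];t=eyes.get_image('top')[:,:,::-1]
b=eyes.get_image('wrist')[:,:,::-1]
A=cv2.resize(a[140:260,220:340],(400,400),interpolation=cv2.INTER_CUBIC)
B=cv2.resize(b,(400,300));Tt=cv2.resize(t[130:310,220:322],(170,300),interpolation=cv2.INTER_CUBIC)
o=np.zeros((600,800,3),np.uint8);o[:400,:400]=A;o[:300,400:]=B;o[300:,400:570]=Tt
cv2.imwrite('pics/s4.png',o)
s=sensors.get_state();print(s['clock'],s['position'],s['contact_force'],s['width'])
E
```

```text
3.2333 [0.44741835 0.02427996 0.05006814] [-32.51348939   0.07596299  22.67470733] [ 0.06080292  5.20068001 -0.01554662]
3.3833 [0.44757597 0.02415862 0.04989523] [-25.37823925   0.14241792  17.39188232] 0.03417844827859952
```

View pics/s4.png

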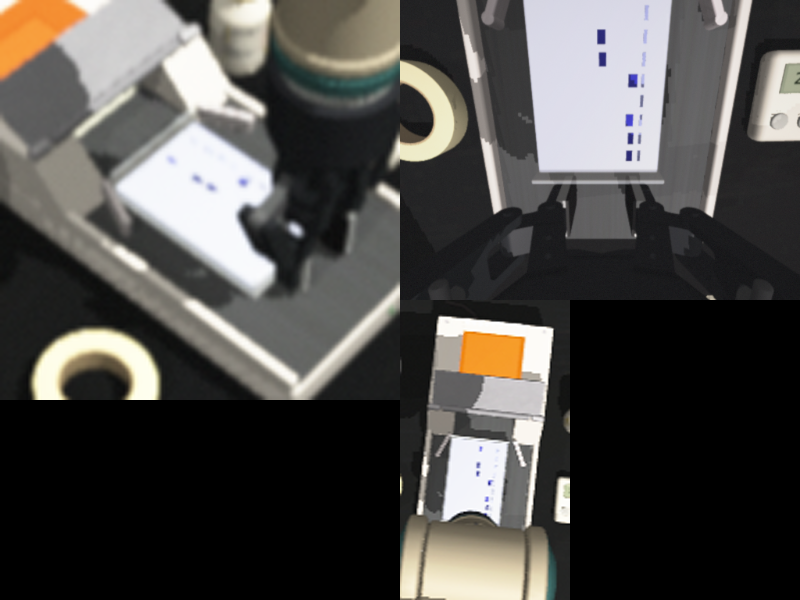

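The tray is straight and entering the guides. The fingertips are scraping the deck (upward 20 N), so I raise them about 5 mm and back off the commanded lead.

Emit:
drive_tool([
  {"linear":[-18,2,2],"twist":0,"claw":0.4},
  {"linear":[-18,2,5],"twist":0,"claw":0.4},
  {"linear":[-18,2,5],"twist":0,"claw":0.4},
  {"linear":[-18,2,5],"twist":0,"claw":0.4},
])

```text
clock: 3.72
position: [0.447, 0.0249, 0.0576]
ee_rot: [0.0, 0.998, -0.06, 0.001]
contact_force: [-1.6, 0.6, 0.7]
width: 0.0345
gripper_force: 1.1
```

Emit:
drive_tool([
  {"linear":[4,-0.5,-1],"twist":0,"claw":0.4},
  {"linear":[9,-1.2,-2],"twist":0,"claw":0.4},
  {"linear":[14,-1.9,-2],"twist":0,"claw":0.4},
  {"linear":[19,-2.6,-2],"twist":0,"claw":0.4},
  {"linear":[24,-3.3,-2],"twist":0,"claw":0.4},
  {"linear":[29,-4,-2],"twist":0,"claw":0.4},
  {"linear":[34,-4.7,-2],"twist":0,"claw":0.4},
  {"linear":[39,-5.4,-2],"twist":0,"claw":0.4},
])

```text
clock: 4.38
position: [0.4858, 0.0195, 0.0552]
ee_rot: [0.0, 0.998, -0.06, 0.0]
contact_force: [-1.6, -0.7, 1.2]
width: 0.0341
gripper_force: 0.8
```

Emit:
drive_tool([
  {"linear":[5,-0.7,0],"twist":0,"claw":0.4},
  {"linear":[10,-1.4,0],"twist":0,"claw":0.4},
  {"linear":[15,-2.1,0],"twist":0,"claw":0.4},
  {"linear":[20,-2.8,0],"twist":0,"claw":0.4},
  {"linear":[25,-3.5,0],"twist":0,"claw":0.4},
  {"linear":[30,-4.1,0],"twist":0,"claw":0.4},
  {"linear":[35,-4.7,0],"twist":0,"claw":0.4},
  {"linear":[40,-5.3,0],"twist":0,"claw":0.4},
  {"linear":[45,-5.9,0],"twist":0,"claw":0.4},
  {"linear":[50,-6.5,0],"twist":0,"claw":0.4},
  {"linear":[55,-7.1,0],"twist":0,"claw":0.4},
  {"linear":[60,-7.7,0],"twist":0,"claw":0.4},
])

```text
clock: 5.38
position: [0.5452, 0.0119, 0.0552]
ee_rot: [0.0, 0.998, -0.06, 0.0]
contact_force: [-3.1, 0.9, 1.4]
width: 0.034
gripper_force: 0.8
```

Emit:
drive_tool([
  {"linear":[5,-0.7,0],"twist":0,"claw":0.4},
  {"linear":[10,-1.3,0],"twist":0,"claw":0.4},
  {"linear":[15,-1.9,0],"twist":0,"claw":0.4},
  {"linear":[20,-2.6,0],"twist":0,"claw":0.4},
  {"linear":[25,-3.2,0],"twist":0,"claw":0.4},
  {"linear":[30,-3.9,0],"twist":0,"claw":0.4},
  {"linear":[34,-4.4,0],"twist":0,"claw":0.4},
  {"linear":[38,-4.9,0],"twist":0,"claw":0.4},
  {"linear":[42,-5.4,0],"twist":0,"claw":0.4},
  {"linear":[45,-5.8,0],"twist":0,"claw":0.4},
])

```text
clock: 6.22
position: [0.5903, 0.0061, 0.0551]
ee_rot: [0.0, 0.998, -0.06, 0.0]
contact_force: [-1.6, 0.2, 0.7]
width: 0.0342
gripper_force: 0.7
```

Emit:
drive_tool([
  {"linear":[2,-0.3,0],"twist":0,"claw":0.4},
  {"linear":[4,-0.5,0],"twist":0,"claw":0.4},
  {"linear":[6,-0.8,0],"twist":0,"claw":0.4},
  {"linear":[8,-1,0],"twist":0,"claw":0.4},
  {"linear":[10,-1.3,0],"twist":0,"claw":0.4},
])

```text
clock: 6.63
position: [0.5993, 0.0049, 0.0551]
ee_rot: [0.0, 0.998, -0.06, -0.001]
contact_force: [-4.4, 0.6, 2.9]
width: 0.0341
gripper_force: 2.2
```

Emit:
drive_tool([
  {"linear":[1,-0.1,0],"twist":0,"claw":0.4},
  {"linear":[2,-0.2,0],"twist":0,"claw":0.4},
  {"linear":[2,-0.2,0],"twist":0,"claw":0.4},
])

```text
clock: 6.88
position: [0.5993, 0.0049, 0.055]
ee_rot: [0.0, 0.998, -0.06, -0.003]
contact_force: [-6.3, 0.2, 4.2]
width: 0.0344
gripper_force: 3.1
```

The tray stopped at x≈29.4 mm in the viewer frame, which is the expected home contact (29.5), with the force rising. Next I back off and rise.

Emit:
drive_tool([
  {"linear":[-6,0.7,0],"twist":0,"claw":0.4},
  {"linear":[-16,1.8,0],"twist":0,"claw":0.4},
  {"linear":[-16,1.8,10],"twist":0,"claw":0.4},
  {"linear":[-16,1.8,40],"twist":0,"claw":0.4},
  {"linear":[-16,1.8,80],"twist":0,"claw":0.4},
  {"linear":[-16,1.8,115],"twist":0,"claw":0.4},
  {"linear":[20,-2.4,115],"twist":0,"claw":0.4},
  {"linear":[55,-6.5,115],"twist":0,"claw":0.4},
  {"linear":[80,-9.5,115],"twist":0,"claw":0.4},
  {"linear":[80,-9.5,115],"twist":0,"claw":0.4},
  {"linear":[80,-9.5,115],"twist":0,"claw":0.4},
])

```text
clock: 7.8
position: [0.6828, -0.0051, 0.1703]
ee_rot: [0.0, 0.998, -0.06, 0.001]
contact_force: [-0.3, 0.6, -0.2]
width: 0.0341
gripper_force: 0.0
```

```bash
python3 - <<'E'
from h import *
import cv2
C=np.array([.570,.0072]);y=-.116
R=np.array([[np.cos(y),np.sin(y)],[-np.sin(y),np.cos(y)]])
s=sensors.get_state();print(s['clock'],s['position'],R@(s['position'][:2]-C))
a=eyes.get_image('scene')[:,:,::-1];b=eyes.get_image('wrist')[:,:,::-1]
o=np.zeros((400,800,3),np.uint8);o[:,:400]=cv2.resize(a[110:240,180:310],(400,400),interpolation=cv2.INTER_CUBIC);o[:300,400:]=cv2.resize(b,(400,300))
cv2.imwrite('pics/s5.png',o)
E
```

```text
7.8 [ 0.68277598 -0.00508941  0.17030233] [0.11344045 0.00084587]
```

View pics/s5.png

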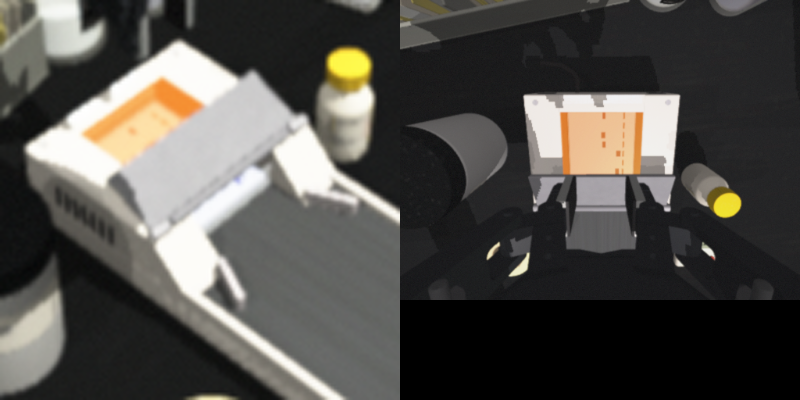

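The tray is in the bay, with the gel visible through the window. In the wrist view the visor's free edge runs along y≈176 and the roof's rear edge along y≈95. I'll locate both.

```bash
python3 - <<'E'
from h import *
C=np.array([.570,.0072]);y=-.116
R=np.array([[np.cos(y),np.sin(y)],[-np.sin(y),np.cos(y)]])
m=eyes.camera_model('wrist')
for p in((600,176,.087),(600,176,.097),(600,95,.071),(524,95,.071),(679,95,.071),(529,176,.092),(674,176,.092)):
    print(p,R@(ray('',((p[0]-400)*1.28,p[1]*1.28),p[2],m)[:2]-C))
E
```

```text
(600, 176, 0.087) [0.08946149 0.00231967]
(600, 176, 0.097) [0.09378925 0.00228209]
(600, 95, 0.071) [0.17118783 0.00188052]
(524, 95, 0.071) [0.17157097 0.07881289]
(679, 95, 0.071) [ 0.17078925 -0.07814991]
(529, 176, 0.092) [0.09201766 0.07477346]
(674, 176, 0.092) [ 0.09121619 -0.07329399]
```

Emit:
drive_tool([
  {"linear":[0,0,-30],"twist":0,"claw":0.4},
  {"linear":[0,0,-55],"twist":0,"claw":0.4},
  {"linear":[0,0,-70],"twist":0,"claw":0.4},
  {"linear":[0,0,-76],"twist":0,"claw":0.4},
  {"linear":[0,0,-79],"twist":0,"claw":0.4},
  {"linear":[0,0,-79],"twist":0,"claw":0.4},
  {"linear":[0,0,-79],"twist":0,"claw":0.4},
])

```text
clock: 8.48
position: [0.6822, -0.0049, 0.0926]
ee_rot: [0.0, 0.998, -0.06, 0.001]
contact_force: [-0.3, -0.0, 1.0]
width: 0.0342
gripper_force: 0.0
```

Emit:
drive_tool([
  {"linear":[-5,0.6,0],"twist":0,"claw":0.4},
  {"linear":[-8.5,1,1],"twist":0,"claw":0.4},
  {"linear":[-12,1.4,7],"twist":0,"claw":0.4},
  {"linear":[-14.5,1.7,11],"twist":0,"claw":0.4},
  {"linear":[-17.5,2,15],"twist":0,"claw":0.4},
  {"linear":[-20.5,2.4,18],"twist":0,"claw":0.4},
  {"linear":[-23.8,2.8,21],"twist":0,"claw":0.4},
  {"linear":[-27.5,3.2,24],"twist":0,"claw":0.4},
  {"linear":[-31,3.6,26],"twist":0,"claw":0.4},
  {"linear":[-31,3.6,26],"twist":0,"claw":0.4},
])

```text
clock: 9.32
position: [0.6484, -0.001, 0.117]
ee_rot: [0.0, 0.998, -0.06, -0.002]
contact_force: [0.2, 0.7, 0.8]
width: 0.0344
gripper_force: 0.1
```

```bash
python3 - <<'E'
from h import *
import cv2
s=sensors.get_state();print(s['clock'],s['position'])
a=eyes.get_image('scene')[:,:,::-1]
cv2.imwrite('pics/s6.png',cv2.resize(a[90:240,170:320],(500,500),interpolation=cv2.INTER_CUBIC))
E
```

```text
9.3167 [ 0.6484413  -0.00100825  0.11703878]
```

View pics/s6.png

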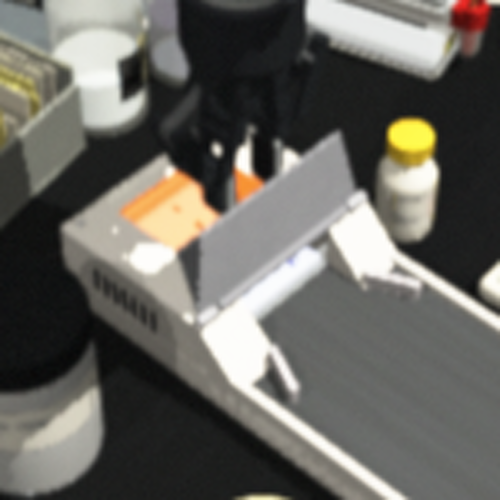

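The visor is rising on the fingers, past about 115°. I carry on over the top and follow the arc down.

Emit:
drive_tool([
  {"linear":[-5,0.6,3],"twist":0,"claw":0.4},
  {"linear":[-10,1.2,5],"twist":0,"claw":0.4},
  {"linear":[-17,2,6.5],"twist":0,"claw":0.4},
  {"linear":[-23,2.7,7],"twist":0,"claw":0.4},
  {"linear":[-29,3.4,7],"twist":0,"claw":0.4},
  {"linear":[-34,4,6.5],"twist":0,"claw":0.4},
  {"linear":[-40,4.7,4],"twist":0,"claw":0.4},
  {"linear":[-46,5.3,0.5],"twist":0,"claw":0.4},
  {"linear":[-50.5,5.9,-4],"twist":0,"claw":0.4},
  {"linear":[-54.8,6.4,-9],"twist":0,"claw":0.4},
  {"linear":[-54.8,6.4,-9],"twist":0,"claw":0.4},
])

```text
clock: 10.28
position: [0.5937, 0.0054, 0.1067]
ee_rot: [-0.0, 0.998, -0.06, -0.002]
contact_force: [-0.9, -0.2, -0.1]
width: 0.0343
gripper_force: 0.0
```

Emit:
drive_tool([
  {"linear":[-3.3,0.4,-5],"twist":0,"claw":0.4},
  {"linear":[-5.4,0.6,-11],"twist":0,"claw":0.4},
  {"linear":[-6.3,0.7,-17.5],"twist":0,"claw":0.4},
  {"linear":[-12,1.4,-20.5],"twist":0,"claw":0.4},
  {"linear":[-17.7,2,-25],"twist":0,"claw":0.4},
  {"linear":[-20,2.3,-30],"twist":0,"claw":0.4},
  {"linear":[-22,2.6,-36],"twist":0,"claw":0.4},
  {"linear":[-20.7,2.4,-40.5],"twist":0,"claw":0.4},
  {"linear":[-18.5,2.1,-45],"twist":0,"claw":0.4},
  {"linear":[-18.5,2.1,-45],"twist":0,"claw":0.4},
])

```text
clock: 11.12
position: [0.5774, 0.0072, 0.0621]
ee_rot: [0.0, 0.998, -0.06, -0.001]
contact_force: [0.4, 0.1, 0.7]
width: 0.034
gripper_force: 0.0
```

Now I press down in small steps until the force rises.

Emit:
drive_tool([
  {"linear":[0,0,-1.5],"twist":0,"claw":0.4},
  {"linear":[0,0,-3],"twist":0,"claw":0.4},
  {"linear":[0,0,-4],"twist":0,"claw":0.4},
  {"linear":[0,0,-4],"twist":0,"claw":0.4},
])

```text
clock: 11.45
position: [0.5774, 0.0072, 0.059]
ee_rot: [0.0, 0.998, -0.06, -0.0]
contact_force: [-0.3, -0.2, -0.1]
width: 0.0341
gripper_force: 0.0
```

Emit:
drive_tool([
  {"linear":[0,0,-1.5],"twist":0,"claw":0.4},
  {"linear":[0,0,-3],"twist":0,"claw":0.4},
  {"linear":[0,0,-3],"twist":0,"claw":0.4},
])

```text
clock: 11.7
position: [0.5777, 0.0072, 0.0585]
ee_rot: [0.0, 0.998, -0.06, 0.001]
contact_force: [-5.2, 0.3, 13.2]
width: 0.0342
gripper_force: 5.8
```

Emit:
drive_tool([
  {"linear":[0,0,-1],"twist":0,"claw":0.4},
  {"linear":[0,0,-1],"twist":0,"claw":0.4},
  {"linear":[0,0,-1],"twist":0,"claw":0.4},
])

```text
clock: 11.95
position: [0.5777, 0.0072, 0.0583]
ee_rot: [0.0, 0.998, -0.06, 0.001]
contact_force: [-5.4, 0.3, 18.1]
width: 0.0341
gripper_force: 8.3
```

It is on a hard stop. I'll retract away from the visor, up and clear.

Emit:
drive_tool([
  {"linear":[-2,0,6],"twist":0,"claw":0.4},
  {"linear":[-8,1,25],"twist":0,"claw":0.4},
  {"linear":[-30,3,60],"twist":0,"claw":0.4},
  {"linear":[-60,6,100],"twist":0,"claw":0.4},
  {"linear":[-100,6,130],"twist":0,"claw":0.4},
  {"linear":[-140,6,150],"twist":0,"claw":0.4},
  {"linear":[-180,6,150],"twist":0,"claw":0.4},
  {"linear":[-220,6,150],"twist":0,"claw":0.4},
  {"linear":[-240,6,150],"twist":0,"claw":0.4},
  {"linear":[-240,6,150],"twist":0,"claw":0.4},
])

```text
clock: 12.78
position: [0.3295, 0.0142, 0.2046]
ee_rot: [-0.0, 0.998, -0.06, -0.003]
contact_force: [0.5, 0.9, -0.2]
width: 0.0342
gripper_force: 0.0
```

```bash
python3 - <<'E'
from h import *
import cv2
C=np.array([.570,.0072]);d=np.array([.9933,-.1157]);n=np.array([.1157,.9933])
s=sensors.get_state();print(s['clock'],s['position'],s['contact_force'])
m=eyes.camera_model('scene');a=eyes.get_image('scene');cv2.imwrite('pics/fin.png',a[:,:,::-1])
def px(x,y,z):
    q=m['intrinsics']@(m['R']@np.r_[C+x*d+y*n,z]+m['t']);return q[:2]/q[2]
# grey profile along the line down the middle of the flap and past its edge, y=-30,0,30
for y in(-.03,0,.03):
    print(y,[(round(r*1e3),a[tuple(np.round(px(.0445-r*.707,y,.075-r*.707)[::-1]).astype(int))].tolist()) for r in np.arange(-.012,.07,.004)])
E
```

```text
12.7833 [0.32952084 0.01420683 0.20461043] [ 0.48418678  0.89298938 -0.21160237]
-0.03 [(-12, [247, 182, 120]), (-8, [252, 248, 242]), (-4, [246, 243, 238]), (0, [202, 200, 198]), (4, [174, 173, 173]), (8, [187, 186, 186]), (12, [192, 191, 191]), (16, [190, 189, 189]), (20, [190, 189, 189]), (24, [189, 189, 188]), (28, [190, 189, 190]), (32, [190, 190, 190]), (36, [190, 188, 189]), (40, [187, 189, 188]), (44, [184, 183, 183]), (48, [180, 179, 179]), (52, [178, 177, 177]), (56, [112, 112, 112]), (60, [99, 100, 97]), (64, [98, 101, 96]), (68, [97, 99, 96])]
0 [(-12, [251, 211, 151]), (-8, [251, 241, 227]), (-4, [243, 241, 235]), (0, [203, 201, 199]), (4, [174, 173, 173]), (8, [186, 184, 184]), (12, [194, 192, 193]), (16, [191, 190, 191]), (20, [187, 186, 186]), (24, [187, 186, 187]), (28, [190, 190, 189]), (32, [185, 186, 186]), (36, [185, 185, 186]), (40, [186, 186, 186]), (44, [188, 187, 188]), (48, [190, 188, 188]), (52, [185, 185, 185]), (56, [104, 104, 103]), (60, [99, 100, 98]), (64, [96, 96, 95]), (68, [97, 98, 96])]
0.03 [(-12, [253, 230, 181]), (-8, [244, 238, 228]), (-4, [226, 223, 210]), (0, [96, 96, 95]), (4, [89, 89, 89]), (8, [110, 110, 111]), (12, [145, 144, 145]), (16, [177, 177, 176]), (20, [187, 187, 186]), (24, [188, 187, 186]), (28, [187, 186, 187]), (32, [187, 186, 186]), (36, [187, 187, 186]), (40, [187, 187, 186]), (44, [185, 184, 185]), (48, [175, 175, 175]), (52, [108, 107, 107]), (56, [81, 82, 80]), (60, [56, 56, 55]), (64, [53, 52, 51]), (68, [50, 51, 50])]
```

```bash
python3 - <<'E'
from h import *
import cv2
C=np.array([.570,.0072]);d=np.array([.9933,-.1157]);n=np.array([.1157,.9933])
for cam in('scene','top','wrist'):
    m=eyes.camera_model(cam);a=cv2.cvtColor(eyes.get_image(cam),cv2.COLOR_RGB2GRAY)
    for y in(-.045,-.03,-.015,0.,.015):
        xs=np.arange(-.02,.03,.001);v=[]
        for x in xs:   # plane z = .037: edge crossing should be x~.008 if shut, in every view
            q=m['intrinsics']@(m['R']@np.r_[C+x*d+y*n,.037]+m['t']);q=q[:2]/q[2]
            v.append(cv2.getRectSubPix(a,(1,1),tuple(map(float,q)))[0,0])
        g=np.diff(np.array(v,float));i=np.argmax(abs(np.convolve(g,np.ones(3),'same')));print(cam,y,round(xs[i]*1e3),v[max(0,i-4)],v[min(49,i+4)])
E
```

```text
scene -0.045 6 99 181
scene -0.03 6 100 185
scene -0.015 6 101 185
scene 0.0 7 105 189
scene 0.015 6 99 187
top -0.045 5 111 183
top -0.03 5 114 169
top -0.015 4 113 203
top 0.0 5 114 181
top 0.015 5 112 171
wrist -0.045 -13 123 122
wrist -0.03 20 123 122
wrist -0.015 -18 75 76
wrist 0.0 -20 75 74
wrist 0.015 -19 75 74
```

Both views put the free edge at x≈5–6 mm at deck height, so the visor is shut. I'll hand in.

```bash
python3 -c "
from rig import manip;print(manip.sign_off())"
```

```text
the job is handed in; nothing more can be done
None
```

The tray is home against the rear stop, the visor is shut in front of it, and the job is handed in; the hand-in call returned no verdict, and I kept clear of the things round the viewer without re-measuring where they stand.

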